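Roll the flask into its cradle

ROBOT

A 6-joint arm with a two-finger parallel gripper is mounted at the origin on a cart in front of the work surface, level with it; the furniture and walls round the work are solid. World frame = base frame: x ahead of the robot, y to its left, z up, the work surface at z = 0. Lengths are in mm, angles in rad, forces in N, time in s.
With the tool pointing down it reaches from about 350 to 975 mm from the base axis. Payload 7.1 kg.
Tool frame: the origin (TCP) lies at the very end of the fingers, on their centre line; the grasp point (between the pads) lies 19 mm behind it; z points along the fingers, y is the line along which they close (so a half turn about z gives the same grasp; the last joint's range is limited). The gripper opens to 88 mm and grips with 3 to 60 N. Pads are 20 mm wide; open, the fingers measure 115 mm over their backs; the gripper's body (75 mm by 178 mm) begins 61 mm behind the grasp point.
Start: joints at [1.286, 0.423, 1.63, -0, 1.089, -0.019], TCP at [164.144, 603.043, 222.675] pointing down, gripper open.
Joint ranges: [-3, 3], [-0.9, 2.11], [0.09, 2.58], [-1.31, 4.45], [0.11, 2.69], [-2.54, 2.54]. Speed limits (rad/s): [2.39, 2.39, 3.01, 3.14, 3.14, 3.14].

INTERFACE

Orientations are given as a rotation vector (axis times angle).
In Python, from workcell import * gives the robot as it stands.
- The arm moves only by the tool step_arm, never from a script. Its argument "deltas" is a list of rows, each a list of 3 entries, a list of its own where there are three numbers: the shift along the tool's x, y, z in units of 300 mm (1.0 is 300 mm), then the turn, a rotation vector about the tool's x, y, z in units of 1.5 rad (1.0 is 1.5 rad), then the gripper command: -1 is shut, 1 is fully open, values between are in proportion. In form: [[[dx, dy, dz], [rx, ry, rz], gripper], ...]. A call has 1 to 20 rows; each row is the pose to reach, as a shift and turn from the pose commanded when the call began, along the tool's axes at that moment; what a row does not reach only later rows make up. A row lasts 1/12 s, in which the tool goes at most 41.7 mm and 7.16 degrees, less where a joint would pass 70% of its speed; a pose out of reach is approached as far as the arm can. A call with a number of a shift or a turn outside -1 to 1 is refused whole. A call with a gripper value outside its range is refused whole. The fingers move at their own pace and stop on an object; the grip force is fixed at half the most. Time passes only in rows, so rows that repeat a pose let the fingers close. It gives the time, the measured TCP pose, the force, the opening and the grip force at its end, in the units of the state.
- get_obs(): the state, without advancing time (a new reading comes with each control period).
- get_image(name): name is "side" or "top"; returns a dict with "pixels" (420x560x3 uint8, red, green, blue), "fx", "fy", "cx", "cy" (pixels), "T" (4x4, takes a point from camera to world coordinates). Camera axes: x right, y down, z forward; pixel columns grow to the right and rows downward; lengths in mm; the calibration is good to about 2 mm. A picture is of the moment at which its call begins. There is no depth.
- close_job(): hands the job in; it is judged then, once.
The state is a dict: "t": time; "qpos": joint angles; "qvel": joint speeds; "joint_torque": joint torques, N m; "ee_pos": TCP position; "orientation": TCP orientation; "ft_force": force on the tool from outside, world axes, zero at the start; "moment": the same for the moment, N m; "width": finger opening in mm; "grasp_force": force on a finger pad.
Only numpy, scipy, OpenCV 4.12 (cv2) and the standard library are available. Lean on these libraries where they do the work, as an engineer would, in place of code of your own. Each camera call takes 0.05 s, during which the arm holds its last target. There are 200 camera calls.

TASK

The steel flask lies on its side on the counter. Without gripping or lifting it, push gently against its side with the fingertips so that it rolls along the counter, up the ramp of the wooden cradle and into the groove, where it must lie at rest along the groove, sticking out at both ends of the cradle. Leave the tumbler, the espresso mug and the creamer pods where they stand, and finish clear of everything.

Things in the scene. Friction and masses are not known exactly. Their poses are not given: they have to be found in the camera images.
- flask_center (a point): Centre of the slim steel vacuum flask with black lid: a plain cylinder 60 mm in diameter, 190 mm long with the lid (same diameter), about 0.35 kg, polished (low friction), lying on its side, free to roll. The point is on its axis at mid length, 30 mm above the counter at the start. x runs along the flask to the lid; y and z turn with the flask as it rolls (z up at the start).
- cradle_seat (a point): Point on the flask's axis (mid length) when it lies properly in the cradle: 41 mm above the counter, over the groove, 6 mm on the ramp side of the groove's bottom. Axes as cradle. The flask always starts on the -y side, 0.19 to 0.25 m from here, its axis within 6 degrees of the groove's direction, and is rolled towards +y; it runs square to its own axis.
- cradle_lip (a point): Middle of the lip (ridge between ramp and groove), 17 mm above the counter; axes as cradle. The flask must roll over it; pushed at its side that takes a few newtons.
- cradle: Fixed cradle of light bent plywood, 100 mm wide along x (the groove's direction); y points from ramp to back. Origin on the counter under the groove's bottom. Along y: the ramp begins at -92 mm at counter level, rises straight to the lip at -26 mm (17 mm high); the groove falls at 25 degrees to y = 0 (5 mm high); its back rises at 45 degrees to +36 mm (41 mm high) and stops the flask.
- flask: The steel flask; origin and axes as at flask_center.
- tumbler: Clear glass tumbler, 59 mm wide, 81 mm high, standing behind the cradle's back; origin at the centre of its underside. Bystander.
- mug_espresso: Small dark espresso mug, 63 mm wide (88 mm with its handle), 51 mm high; origin at the centre of its underside. Bystander.
- creamer_pod_1: Small creamer pod, 37 mm wide, 20 mm high; origin at the centre of its underside. Bystander.
- creamer_pod_2: Another creamer pod of the same size. Bystander.
Not all that is in view belongs to the job. There is more than one size of the flask; the job needs the larger.

How it is judged (in metres and radians):
On the way, in this order (a step that is already met when the one before it is completed fails the run):
1. the flask has rolled a quarter turn or more, lying on the counter (angle between flask's own z axis and vertical above 1.55 rad and y of flask_center in the frame of cradle_seat below -0.03 m and height (world z) of flask_center below 0.05 m).
2. the flask is rolling up the ramp, carried by the cradle (contact force between flask and cradle above 0.5 N and y of flask_center in the frame of cradle_seat between -0.08 and -0.012 m), for 0.05 s.
At the end, for the whole second after the job is handed in: The flask rests in the groove, fingers off it: axis within 4 mm of the seated position across the groove and in height, 0.06 rad of the groove's direction, centre within 42 mm of the middle along the groove; tumbler, mug and pods within 20 mm of their starts (y of flask_center in the frame of cradle_seat between -0.004 and 0.004 m and z of flask_center in the frame of cradle_seat between -0.004 and 0.004 m and x of flask_center in the frame of cradle_seat between -0.042 and 0.042 m and angle between the x axis of flask and the x axis of cradle, either way round below 0.06 rad and linear speed of flask below 0.01 m/s and contact force between flask and cradle above 1 N and contact force between the fingers and flask below 0.1 N and distance of each of tumbler, creamer_pod_1, creamer_pod_2, mug_espresso from where it was at the start of the episode below 0.02 m); the robot touches nothing.
It fails at once if the flask is lifted (its centre over 62 mm above the counter) (height (world z) of flask_center above 0.062 m).
It fails at once if the flask is tipped up on its end (its axis more than 20 degrees off level) (angle between flask's own x axis and vertical below 1.22 rad or angle between flask's own x axis and vertical above 1.92 rad).
It fails at once if the flask is gripped or shoved hard (over 25 N between fingers and flask) (contact force between the fingers and flask above 25 N).
It fails at once if the flask is flung (faster than 0.5 m/s) (linear speed of flask above 0.5 m/s).
It fails at once if the tumbler, mug or a creamer pod is moved or tipped (distance of any of tumbler, creamer_pod_1, creamer_pod_2, mug_espresso from where it was at the start of the episode above 0.02 m or angle between any of tumbler, creamer_pod_1, creamer_pod_2, mug_espresso's own z axis and vertical above 0.5 rad).
It also fails if it takes over 45 s, if anything falls off the work surface, if the arm or the gripper's body presses on something with over 40 N, if the wrist force passes 120 N, or if a joint passes its speed limit or range.

## Working session

There is one attempt and no reset: what is moved stays moved. The work goes in short steps, Python scripts to look and compute and a tool call to move; the robot and the scene stay as the last step left them, time stands still between calls to the robot, and variables do not carry over. Pictures are saved under pics/ and viewed, at most 10 in all, crops included, and the job is handed in when it is done.

Besides the shell and the picture viewer there is one more tool, called after "Request:" in YAML: its name, and indented under it one key for each argument. step_arm: Moves the arm, as the interface text tells. Its arguments: {"type":"object","properties":{"deltas":{"type":"array","items":{"type":"array"}}},"required":["deltas"]}

```bash
mkdir -p pics; ls; python3 - <<'E'
from workcell import *
import cv2, numpy as np
o=get_obs(); print(o)
for n in("top","side"):
    im=get_image(n); cv2.imwrite(f"pics/{n}0.png",im["pixels"][:,:,::-1]); print(n,im["fx"],im["fy"],im["cx"],im["cy"],np.round(im["T"],3).tolist())
E
```

```text
pics
{'t': 0.0, 'qpos': array([ 1.28603397e+00,  4.23856689e-01,  1.63069167e+00, -1.21270212e-05,
        1.08860290e+00, -1.89851253e-02]), 'qvel': array([ 0.00081272, -0.00137924,  0.00033649,  0.00119193, -0.00080825,
        0.00084759]), 'joint_torque': array([ 1.37778756e-03, -5.44634950e+01, -2.73659045e+01,  6.43278728e-02,
        2.28077034e-02, -9.29457838e-05]), 'ee_pos': array([163.97328421, 602.5232978 , 221.89115259]), 'orientation': array([-4.16215503e-01, -3.11367120e+00,  2.42243798e-03]), 'ft_force': array([-0.18002605,  0.52232907,  0.18203535]), 'moment': array([0.0016277 , 0.01125376, 0.00744395]), 'grasp_force': 0.0, 'width': 87.6558783951425}
top 526.8907708899999 526.8907708899999 279.8372831494322 209.75347331179094 [[0.02, -0.987, 0.159, 228.343], [-1.0, -0.018, 0.02, -57.01], [-0.017, -0.159, -0.987, 1488.1], [0.0, 0.0, 0.0, 1.0]]
side 395.0402062981339 395.0402062981339 276.29648936483613 211.257283242608 [[0.951, -0.147, 0.272, 159.527], [-0.309, -0.402, 0.862, -930.856], [-0.017, -0.904, -0.428, 499.839], [0.0, 0.0, 0.0, 1.0]]
```

View pics/top0.png

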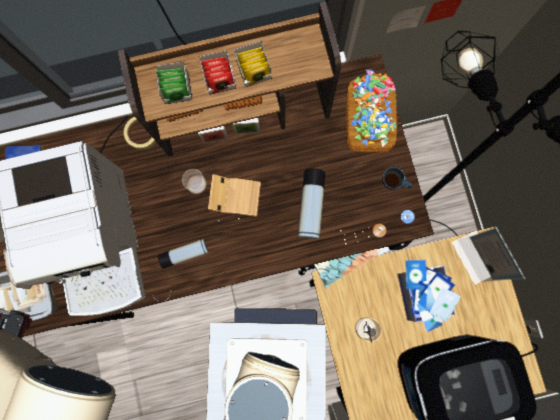

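View pics/side0.png

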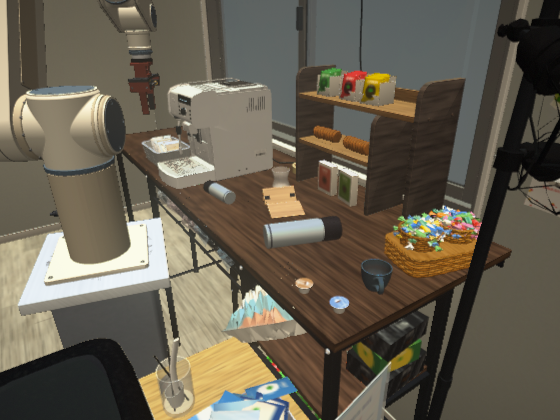

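The top view shows the large flask from (308,237) to the lid end at (314,170). The cradle is at (235,195), the tumbler at (194,181), the mug at (394,179) and the pods at (379,230) and (407,216). The small flask at (183,252) isn't part of the job. Next I'll measure these by masks.

```bash
cat >h.py <<'E'
from workcell import *
import cv2, numpy as np
def ray(im,uv,z):
    uv=np.atleast_2d(np.asarray(uv,float)); T=np.array(im["T"])
    d=np.c_[(uv[:,0]-im["cx"])/im["fx"],(uv[:,1]-im["cy"])/im["fy"],np.ones(len(uv))]@T[:3,:3].T
    o=T[:3,3]; return o+d*((z-o[2])/d[:,2])[:,None]
def proj(im,P):
    T=np.array(im["T"]); c=(np.atleast_2d(P)-T[:3,3])@T[:3,:3]
    return np.c_[im["fx"]*c[:,0]/c[:,2]+im["cx"],im["fy"]*c[:,1]/c[:,2]+im["cy"]]
def biggest(m):
    cs,_=cv2.findContours(m.astype(np.uint8),cv2.RETR_EXTERNAL,cv2.CHAIN_APPROX_NONE); return max(cs,key=cv2.contourArea)
E
python3 - <<'E'
from h import *
im=get_image("top"); p=im["pixels"]; hsv=cv2.cvtColor(p,cv2.COLOR_RGB2HSV)
c=p[140:260,170:340,::-1]; cv2.imwrite("pics/crop.png",cv2.resize(c,None,fx=4.7,fy=4.7,interpolation=cv2.INTER_CUBIC))
def sub(m,x0,x1,y0,y1):
    z=np.zeros(m.shape,np.uint8); z[y0:y1,x0:x1]=m[y0:y1,x0:x1]; return z
H,S,V=[hsv[...,i].astype(int) for i in range(3)]
wood=sub((V>150)&(S>60)&(H<28),200,275,165,225)
k=biggest(wood); print("cradle",cv2.minAreaRect(k),cv2.contourArea(k)); 
hull=cv2.approxPolyDP(cv2.convexHull(k),3,True)[:,0]; print(hull.tolist(), np.round(ray(im,hull,17)).tolist())
fl=sub((V>110)&(S<90),290,335,160,250); k=biggest(fl); r=cv2.minAreaRect(k); print("steel",r,cv2.boxPoints(r).tolist())
for n,uv,z in(("mug",(394,179),51),("pod",(379,230),20),("pod2",(407,216),20),("tumb",(194,181),40)): print(n,np.round(ray(im,uv,z)))
print(hsv[205,312],hsv[205,330],hsv[180,313],hsv[195,225])
E
```

```text
cradle ((234.04998779296875, 195.14999389648438), (49.63890075683594, 36.2038688659668), 8.130102157592773) 1579.5
[[212, 175], [259, 182], [256, 215], [208, 208]] [[562.0, 169.0, 17.0], [544.0, 33.0, 17.0], [449.0, 39.0, 17.0], [466.0, 176.0, 17.0]]
steel ((311.0853576660156, 210.23171997070312), (20.761127471923828, 52.56541061401367), 6.340191841125488) [[297.8658447265625, 235.2073211669922], [303.67071533203125, 182.9634246826172], [324.30487060546875, 185.25611877441406], [318.5, 237.50001525878906]]
mug [[ 552. -344.   51.]]
pod [[ 412. -306.   20.]]
pod2 [[ 453. -385.   20.]]
tumb [[539. 215.  40.]]
[105  36 213] [ 11 126  79] [30  6 44] [ 18 130 215]
```

View pics/crop.png

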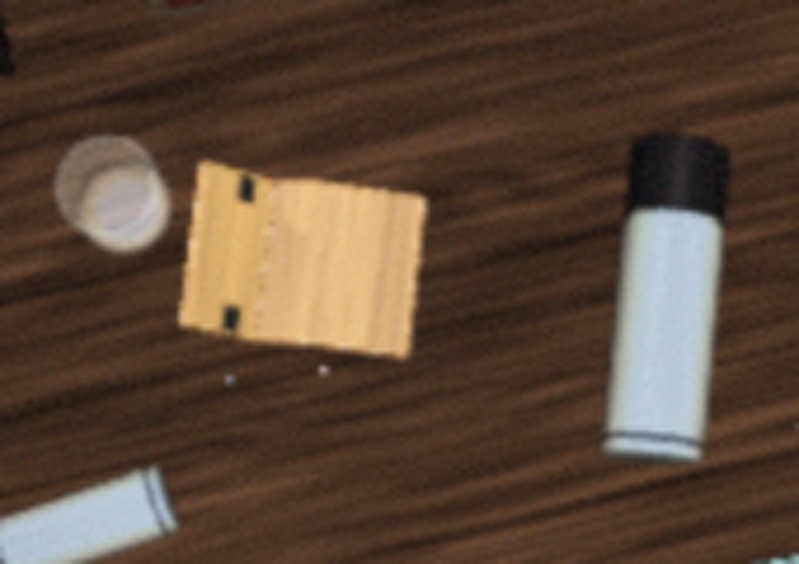

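The crop (4.7x, offset 170,140) shows the ramp foot corners at (428,195) and (411,357) and the back top corners at (201,160) and (180,325). The flask outline runs from (632,145)/(728,150) at the lid to (603,450)/(703,458) at the steel end. The groove has two dark pads near x=240.

```bash
cat >m.py <<'E'
from h import *
def measure(im):
    T=im
    off=np.array([170,140.]); 
    p=im["pixels"].astype(int)
    hsv=cv2.cvtColor(im["pixels"],cv2.COLOR_RGB2HSV); H,S,V=[hsv[...,i].astype(int) for i in range(3)]
    return H,S,V
E
python3 - <<'E'
from h import *
im=get_image("top"); hsv=cv2.cvtColor(im["pixels"],cv2.COLOR_RGB2HSV); H,S,V=[hsv[...,i].astype(int) for i in range(3)]
f=lambda u:np.array(u)/4.7+[170,140]-0.4
foot=ray(im,f([(428,195),(411,357)]),0)[:,:2]; back=ray(im,f([(201,160),(180,325)]),41)[:,:2]
print("foot",foot.round(1).tolist(),"back",back.round(1).tolist(), np.linalg.norm(foot[0]-foot[1]),np.linalg.norm(back[0]-back[1]))
ax=(foot[0]-foot[1])/np.linalg.norm(foot[0]-foot[1])+(back[0]-back[1])/np.linalg.norm(back[0]-back[1]); ax/=np.linalg.norm(ax)
ay=np.array([-ax[1],ax[0]]); print("ax",ax,"ay",ay,"depth",(back.mean(0)-foot.mean(0))@ay,"xoff",(back.mean(0)-foot.mean(0))@ax)
org=(foot.mean(0)+92*ay+back.mean(0)-36*ay)/2; seat=org-6*ay
print("org",org,"seat",seat,"yaw deg",np.degrees(np.arctan2(ax[1],ax[0])))
# flask: steel rows midline
L=[];R=[]
m=(V>105)&(S<100)
for r in range(188,232):
    c=np.where(m[r,290:335])[0]+290; L.append((c[0]-.5+0,r)); R.append((c[-1]+.5,r))
mid=(np.array(L)+np.array(R))/2; P=ray(im,mid,30)[:,:2]
v=cv2.fitLine(P.astype(np.float32),cv2.DIST_HUBER,0,.01,.01).ravel(); d=v[:2]*np.sign(v[0]); 
n=np.array([-d[1],d[0]]); q=v[2:]
ends=ray(im,f([(682,135),(655,460)]),30)[:,:2]; s=(ends-q)@d; print("ends",ends,s, s[0]-s[1])
wid=(ray(im,np.array(L),30)-ray(im,np.array(R),30))[:,:2]@n; print("width",np.median(wid))
c=q+d*s.mean(); print("flask",c,"yaw",np.degrees(np.arctan2(d[1],d[0])),"in seat frame",(c-seat)@ax,(c-seat)@ay)
o=get_obs()
from scipy.spatial.transform import Rotation as Ro
print(Ro.from_rotvec(o["orientation"]).as_matrix().round(3).tolist(),o["ee_pos"])
E
```

```text
foot [[550.4, 29.6], [449.6, 37.3]] back [[560.7, 164.1], [460.2, 172.4]] 101.10302686645751 100.80223421732842
ax [ 0.9968211  -0.07967242] ay [0.07967242 0.9968211 ] depth 135.18417171763159 xoff -0.3216213294960527
org [507.43680286 128.76773881] seat [506.95876833 122.78681221] yaw deg -4.56973681027181
ends [[ 583.47305794 -124.52598615]
 [ 386.1975849  -110.55671206]] [117.02769628 -80.72732886] 197.7550251337237
width 58.47113812535754
flask [ 484.84815307 -117.38665907] yaw -4.742171 in seat frame -2.905125612920025 -241.17159007456883
[[-0.965, 0.263, -0.0], [0.263, 0.965, -0.001], [0.0, -0.001, -1.0]] [164.06129881 602.74896049 222.19397314]
```

```bash
python3 - <<'E'
from h import *
t=get_image("top"); s=get_image("side")
# machine top front corner: top-view candidates at heights -> side view pixel
for z in(250,300,350,400):
    P=ray(t,[(103,270),(5,285),(78,145),(140,300),(133,262)],z); print(z,P[:,:2].round().tolist(),proj(s,P).round().tolist())
z=60;P=ray(t,[(140,300),(65,312),(133,262)],z); print(z,P[:,:2].round().tolist(),proj(s,P).round().tolist())
P=ray(t,[(168,150),(330,118)],0);print(P.round())
E
```

```text
250 [[277.0, 380.0], [237.0, 609.0], [579.0, 464.0], [209.0, 289.0], [297.0, 311.0]] [[186.0, 112.0], [168.0, 101.0], [268.0, 101.0], [166.0, 119.0], [195.0, 116.0]]
300 [[275.0, 363.0], [237.0, 582.0], [565.0, 443.0], [210.0, 275.0], [294.0, 296.0]] [[184.0, 97.0], [167.0, 88.0], [266.0, 88.0], [165.0, 103.0], [193.0, 100.0]]
350 [[273.0, 345.0], [236.0, 555.0], [551.0, 422.0], [210.0, 261.0], [291.0, 281.0]] [[182.0, 81.0], [165.0, 74.0], [263.0, 73.0], [163.0, 86.0], [191.0, 83.0]]
400 [[271.0, 327.0], [236.0, 528.0], [536.0, 401.0], [211.0, 247.0], [288.0, 266.0]] [[180.0, 64.0], [164.0, 59.0], [261.0, 58.0], [161.0, 67.0], [189.0, 65.0]]
60 [[206.0, 342.0], [170.0, 541.0], [307.0, 367.0]] [[172.0, 174.0], [158.0, 158.0], [202.0, 168.0]]
[[ 639.  303.    0.]
 [ 743. -169.    0.]]
```

Request:
step_arm:
  deltas:
    - [[0,0,-0.6],[0,0,0],1]
    - [[0,0,-0.6],[0,0,0],1]
    - [[0,0,-0.6],[0,0,0],1]
    - [[0,0,-0.6],[0,0,0],1]
    - [[0,0,-0.6],[0,0,0],1]
    - [[-0.62,-0.81,-0.6],[0,0,0.55],1]
    - [[-0.62,-0.81,-0.6],[0,0,0.55],1]
    - [[-0.62,-0.81,-0.6],[0,0,0.55],1]
    - [[-0.62,-0.81,-0.6],[0,0,0.55],1]
    - [[-0.62,-0.81,-0.6],[0,0,0.55],1]
    - [[-0.62,-0.81,-0.6],[0,0,0.55],1]
    - [[-0.62,-0.81,-0.6],[0,0,0.55],1]
    - [[-0.62,-0.81,-0.6],[0,0,0.55],1]
    - [[-0.62,-0.81,-0.6],[0,0,0.55],1]
    - [[-0.62,-0.81,-0.6],[0,0,0.55],1]

```text
t: 1.55
ee_pos: [280.1, 319.4, 403.0]
orientation: [-1.632, -2.684, -0.002]
ft_force: [-0.4, 0.6, -0.5]
width: 87.7
grasp_force: 0.0
```

Request:
step_arm:
  deltas:
    - [[-0.91,-0.1,0],[0,0,0.373],1]
    - [[-0.91,-0.1,0],[0,0,0.373],1]
    - [[-0.91,-0.1,0],[0,0,0.373],1]
    - [[-0.91,-0.1,0],[0,0,0.373],1]
    - [[-0.91,-0.1,0],[0,0,0.373],1]
    - [[-0.91,-0.1,0],[0,0,0.373],1]
    - [[-0.91,-0.1,0],[0,0,0.373],1]
    - [[-0.91,-0.1,0],[0,0,0.373],1]
    - [[-0.91,-0.1,0],[0,0,0.373],1]

```text
t: 2.3
ee_pos: [379.9, 63.8, 402.5]
orientation: [-2.309, -2.129, 0.0]
ft_force: [-1.0, -0.0, 0.2]
width: 88.0
grasp_force: 0.0
```

Request:
step_arm:
  deltas:
    - [[-0.823,0.398,0],[0,0,0],1]
    - [[-0.823,0.398,0],[0,0,0],1]
    - [[-0.823,0.398,0],[0,0,0],1]
    - [[-0.823,0.398,0],[0,0,0],1]
    - [[-0.823,0.398,0],[0,0,0],1]
    - [[-0.823,0.398,0],[0,0,0],1]
    - [[-0.823,0.398,0],[0,0,0],1]
    - [[-0.823,0.398,0.9],[0,0,0],1]
    - [[-0.823,0.398,0.9],[0,0,0],1]
    - [[-0.823,0.398,0.9],[0,0,0],1]
    - [[-0.823,0.398,0.9],[0,0,0],1]
    - [[-0.823,0.398,0.9],[0,0,0],1]
    - [[-0.823,0.398,0.9],[0,0,0],1]
    - [[-0.823,0.398,0.9],[0,0,0],1]
    - [[-0.823,0.398,0.9],[0,0,0],1]

```text
t: 3.55
ee_pos: [476.5, -188.3, 127.9]
orientation: [-2.299, -2.129, 0.005]
ft_force: [0.1, 0.2, 0.5]
width: 88.0
grasp_force: 0.0
```

Request:
step_arm:
  deltas:
    - [[0,0,0.1],[0,0,0],1]
    - [[0,0,0.2],[0,0,0],1]
    - [[0,0,0.3],[0,0,0],1]
    - [[0,0,0.34],[0,0,0],1]
    - [[0,0,0.34],[0,0,0],1]
    - [[0,0,0.34],[0,0,0],1]

```text
t: 4.05
ee_pos: [479.7, -191.3, 31.5]
orientation: [2.307, 2.133, 0.0]
ft_force: [0.2, -0.0, 0.4]
width: 87.3
grasp_force: 0.0
```

```bash
python3 - <<'E'
from h import *
s=get_image("side"); c=s["pixels"][180:310,220:400,::-1]; cv2.imwrite("pics/s1.png",cv2.resize(c,None,fx=4.4,fy=4.4,interpolation=cv2.INTER_CUBIC)); o=get_obs(); print(o["ee_pos"],o["orientation"])
E
```

```text
[ 480.17267598 -191.80325274   32.21353763] [2.30569824e+00 2.13110078e+00 1.42804789e-03]
```

View pics/s1.png

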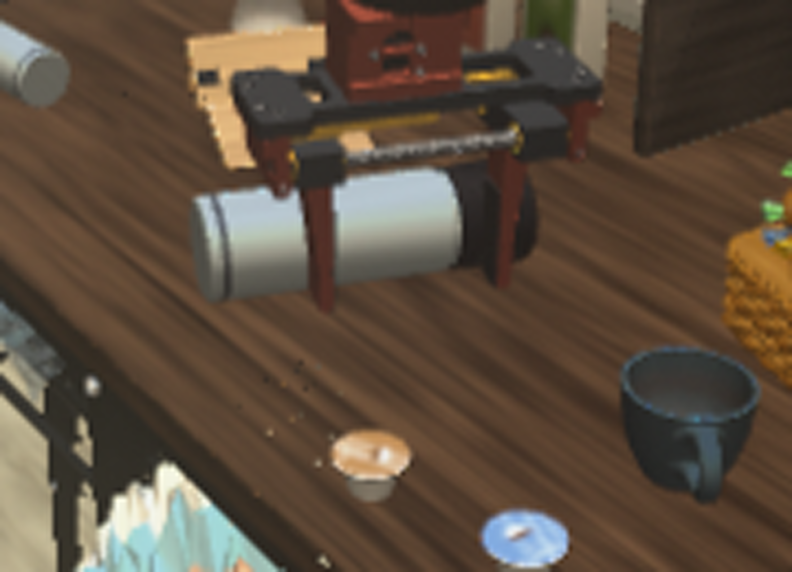

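The view shows both fingers behind the flask, spread evenly either side of its middle, and clear of the mug and pods. Next I'll lower a little and start pushing slowly.

Request:
step_arm:
  deltas:
    - [[0,0,0.02],[0,0,0],1]
    - [[0.02,0,0.028],[0,0,0],1]
    - [[0.04,0,0.028],[0,0,0],1]
    - [[0.06,0,0.028],[0,0,0],1]
    - [[0.07,0,0.028],[0,0,0],1]
    - [[0.08,0,0.028],[0,0,0],1]
    - [[0.09,0,0.028],[0,0,0],1]
    - [[0.1,0,0.028],[0,0,0],1]
    - [[0.11,0,0.028],[0,0,0],1]
    - [[0.12,0,0.028],[0,0,0],1]
    - [[0.132,0,0.028],[0,0,0],1]
    - [[0.144,0,0.028],[0,0,0],1]
    - [[0.156,0,0.028],[0,0,0],1]
    - [[0.168,0,0.028],[0,0,0],1]
    - [[0.18,0,0.028],[0,0,0],1]
    - [[0.192,0,0.028],[0,0,0],1]
    - [[0.204,0,0.028],[0,0,0],1]
    - [[0.216,0,0.028],[0,0,0],1]
    - [[0.228,0,0.028],[0,0,0],1]
    - [[0.24,0,0.028],[0,0,0],1]

```text
t: 5.77
ee_pos: [484.4, -119.7, 22.3]
orientation: [2.308, 2.131, -0.0]
ft_force: [0.2, 0.4, -0.3]
width: 87.9
grasp_force: 0.1
```

```bash
cat > look.py <<'E'
from h import *
import sys
t=get_image("top"); cv2.imwrite(f"pics/{sys.argv[1]}.png",cv2.resize(t["pixels"][140:260,170:340,::-1],None,fx=4.7,fy=4.7,interpolation=cv2.INTER_CUBIC))
o=get_obs(); print(o["t"],o["ee_pos"],o["ft_force"])
E
python3 look.py t2
```

```text
5.8167 [ 484.32883966 -119.30561512   22.25385305] [-0.26862913 -0.81666944 -1.21935021]
```

View pics/t2.png

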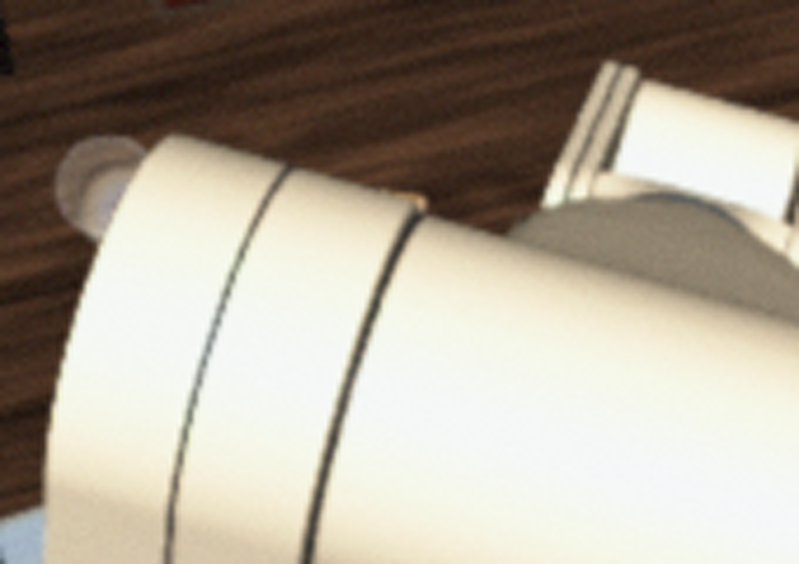

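The arm hides the work in the top view, so I'll use the side view from here.

```bash
sed -i 's/get_image("top")/get_image("side")/; s/140:260,170:340/160:290,220:400/; s/fx=4.7,fy=4.7/fx=4.4,fy=4.4/' look.py; python3 look.py s3
```

```text
5.8667 [ 484.30639313 -119.60275857   22.25502149] [0.27825316 0.23512131 0.97890361]
```

View pics/s3.png

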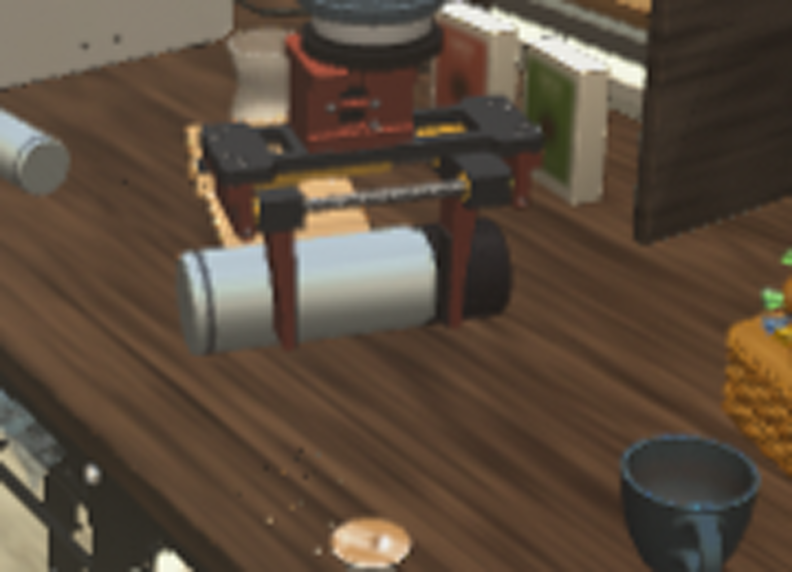

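The flask is still square against both fingers and in line with the cradle. I'll keep pushing.

Request:
step_arm:
  deltas:
    - [[0.012,0,0],[0,0,0],1]
    - [[0.026,0,0],[0,0,0],1]
    - [[0.041,0,0],[0,0,0],1]
    - [[0.056,0,0],[0,0,0],1]
    - [[0.071,0,0],[0,0,0],1]
    - [[0.086,0,0],[0,0,0],1]
    - [[0.101,0,0],[0,0,0],1]
    - [[0.116,0,0],[0,0,0],1]
    - [[0.131,0,0],[0,0,0],1]
    - [[0.146,0,0],[0,0,0],1]
    - [[0.161,0,0],[0,0,0],1]
    - [[0.176,0,0],[0,0,0],1]
    - [[0.191,0,0],[0,0,0],1]
    - [[0.206,0,0],[0,0,0],1]
    - [[0.221,0,0],[0,0,0],1]
    - [[0.236,0,0],[0,0,0],1]
    - [[0.25,0,0],[0,0,0],1]
    - [[0.262,0,0],[0,0,0],1]
    - [[0.272,0,0],[0,0,0],1]
    - [[0.28,0,0],[0,0,0],1]

```text
t: 7.53
ee_pos: [491.1, -36.0, 22.3]
orientation: [-2.308, -2.132, 0.0]
ft_force: [-0.5, -0.2, -0.5]
width: 88.2
grasp_force: 0.0
```

```bash
python3 look.py s4
```

```text
7.5833 [491.09179686 -35.83039066  22.28049006] [ 0.46466712  0.49910836 -0.62814672]
```

View pics/s4.png

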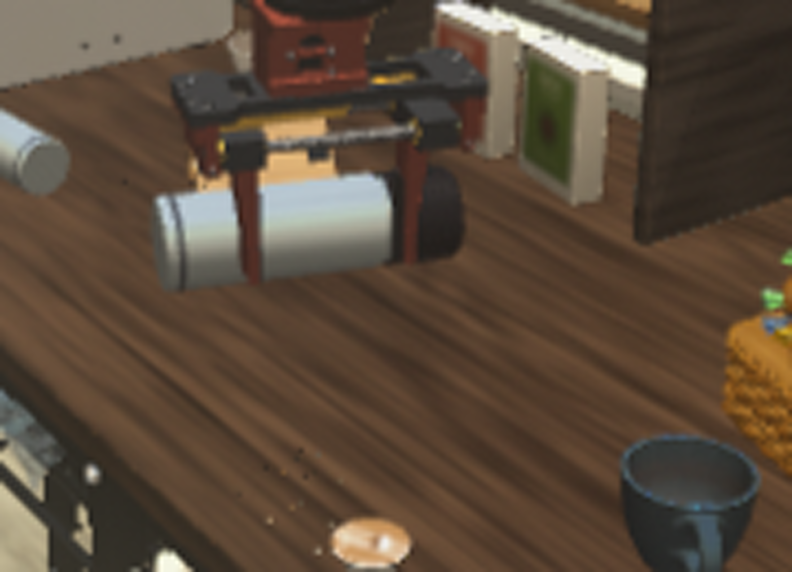

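The flask is just short of the ramp and still square. Next is the push up the ramp.

Request:
step_arm:
  deltas:
    - [[0.01,0,0],[0,0,0],1]
    - [[0.025,0,0],[0,0,0],1]
    - [[0.04,0,0],[0,0,0],1]
    - [[0.055,0,0],[0,0,0],1]
    - [[0.07,0,0],[0,0,0],1]
    - [[0.085,0,0],[0,0,0],1]
    - [[0.1,0,0],[0,0,0],1]
    - [[0.115,0,0],[0,0,0],1]
    - [[0.13,0,-0.005],[0,0,0],1]
    - [[0.145,0,-0.01],[0,0,0],1]
    - [[0.16,0,-0.015],[0,0,0],1]
    - [[0.175,0,-0.02],[0,0,0],1]
    - [[0.19,0,-0.02],[0,0,0],1]
    - [[0.205,0,-0.02],[0,0,0],1]
    - [[0.22,0,-0.02],[0,0,0],1]
    - [[0.235,0,-0.02],[0,0,0],1]
    - [[0.25,0,-0.02],[0,0,0],1]
    - [[0.265,0,-0.02],[0,0,0],1]
    - [[0.275,0,-0.02],[0,0,0],1]
    - [[0.285,0,-0.02],[0,0,0],1]

```text
t: 9.25
ee_pos: [497.8, 49.2, 28.2]
orientation: [-2.308, -2.132, 0.0]
ft_force: [-0.2, -3.5, 2.7]
width: 87.8
grasp_force: 2.0
```

```bash
python3 look.py s5
```

```text
9.3 [497.86255314  49.63305287  28.19333586] [-0.08502756  0.43837224  0.3489975 ]
```

View pics/s5.png

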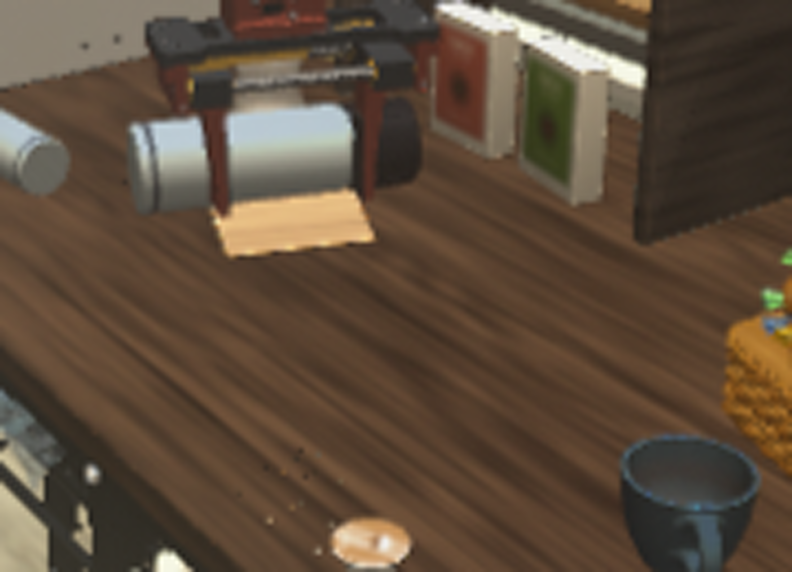

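The flask is up near the lip and still square; the force peaked at about 3.5 N. I'll push another 22 mm slowly.

Request:
step_arm:
  deltas:
    - [[0.01,0,0],[0,0,0],1]
    - [[0.02,0,0],[0,0,0],1]
    - [[0.03,0,0],[0,0,0],1]
    - [[0.04,0,0],[0,0,0],1]
    - [[0.048,0,0],[0,0,0],1]
    - [[0.056,0,0],[0,0,0],1]
    - [[0.064,0,0],[0,0,0],1]
    - [[0.072,0,0],[0,0,0],1]
    - [[0.072,0,0],[0,0,0],1]
    - [[0.072,0,0],[0,0,0],1]

```text
t: 10.13
ee_pos: [499.5, 70.5, 28.2]
orientation: [-2.308, -2.132, 0.0]
ft_force: [-1.0, -0.6, -0.1]
width: 87.9
grasp_force: 0.0
```

```bash
python3 look.py s6; python3 -c "
from h import *
o=get_obs();print(o['ft_force'],o['grasp_force'])"
```

```text
10.1833 [499.51932876  70.44233065  28.25695409] [ 0.37631879 -0.16814557 -0.01572942]
[ 0.37631879 -0.16814557 -0.01572942] 0.0
```

View pics/s6.png

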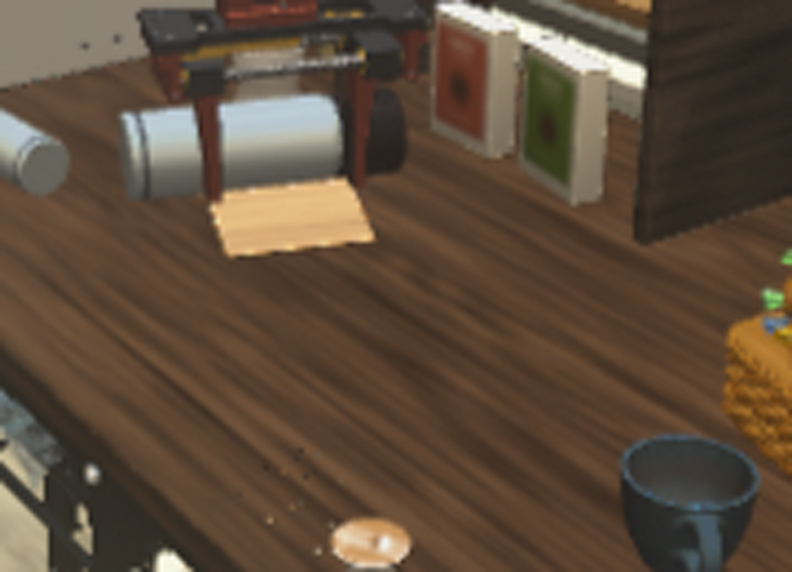

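Contact force is about zero with the flask moved forward. I'll back off slowly while checking the flask's outline numerically.

```bash
cat > edge.py <<'E'
from h import *
s=get_image("side"); c=s["pixels"][170:215,240:270]; hsv=cv2.cvtColor(c,cv2.COLOR_RGB2HSV)
m=(hsv[...,2]>120)&(hsv[...,1]<70); k=biggest(m); x,y,w,h=cv2.boundingRect(k); M=cv2.moments(k); print("steel end",x+240,y+170,w,h,M["m10"]/M["m00"]+240,M["m01"]/M["m00"]+170,get_obs()["ee_pos"])
E
python3 edge.py
```

```text
steel end 247 184 19 15 256.9088319088319 190.66666666666666 [499.48453852  70.3496187   28.25605035]
```

Request:
step_arm:
  deltas:
    - [[-0.01,0,0],[0,0,0],1]
    - [[-0.02,0,0],[0,0,0],1]
    - [[-0.03,0,0],[0,0,0],1]
    - [[-0.04,0,0],[0,0,0],1]
    - [[-0.05,0,0],[0,0,0],1]
    - [[-0.05,0,0],[0,0,0],1]

```text
t: 10.73
ee_pos: [498.3, 54.8, 28.3]
orientation: [-2.309, -2.131, 0.0]
ft_force: [0.6, -1.1, 0.7]
width: 87.6
grasp_force: 0.0
```

```bash
python3 edge.py
```

```text
steel end 247 185 20 14 257.1666666666667 190.87265917602997 [498.30605629  55.00697252  28.25957727]
```

The flask stayed put when the fingers left it. Next I'll retreat back and up so the top view is clear.

Request:
step_arm:
  deltas:
    - [[-0.05,0,0],[0,0,0],1]
    - [[-0.15,0,0],[0,0,0],1]
    - [[-0.25,0,-0.05],[0,0,0],1]
    - [[-0.35,0,-0.15],[0,0,0],1]
    - [[-0.45,0,-0.25],[0,0,0],1]
    - [[-0.55,0,-0.35],[0,0,0],1]
    - [[-0.65,0,-0.45],[0,0,0],1]
    - [[-0.75,-0.1,-0.5],[0,0,0],1]
    - [[-0.85,-0.2,-0.6],[0,0,0],1]
    - [[-0.95,-0.3,-0.6],[0,0,0],1]
    - [[-1,-0.3,-0.6],[0,0,0],1]
    - [[-1,-0.3,-0.6],[0,0,0],1]
    - [[-1,-0.3,-0.6],[0,0,0],1]
    - [[-1,-0.3,-0.6],[0,0,0],1]

```text
t: 11.95
ee_pos: [384.9, -236.3, 208.2]
orientation: [-2.309, -2.13, -0.0]
ft_force: [0.8, 0.4, 0.0]
width: 88.0
grasp_force: 0.0
```

```bash
python3 - <<'E'
from h import *
t=get_image("top"); cv2.imwrite("pics/t7.png",cv2.resize(t["pixels"][130:270,160:350,::-1],None,fx=4.2,fy=4.2,interpolation=cv2.INTER_CUBIC))
hsv=cv2.cvtColor(t["pixels"],cv2.COLOR_RGB2HSV); m=(hsv[...,2]>120)&(hsv[...,1]<70)
L=[];R=[]
for r in range(185,215):
    c=np.where(m[r,205:255])[0]+205
    if len(c)>10: L.append((c[0]-.5,r));R.append((c[-1]+.5,r))
P=ray(t,(np.array(L)+np.array(R))/2,41)[:,:2]; W=np.array(R)-np.array(L)
v=cv2.fitLine(P.astype(np.float32),cv2.DIST_HUBER,0,.01,.01).ravel(); d=v[:2]*np.sign(v[0])
ax=np.array([.99682,-.07967]); ay=np.array([.07967,.99682]); seat=np.array([507,122.8])
print("yaw",np.degrees(np.arctan2(d[1],d[0])),"y off",(v[2:]-seat)@ay,"w",np.median(W[:,0])); print(get_obs()["ee_pos"])
E
```

```text
yaw -5.173067 y off -0.9274103507385226 w 21.0
[ 385.07936053 -235.88640598  208.04107096]
```

View pics/t7.png

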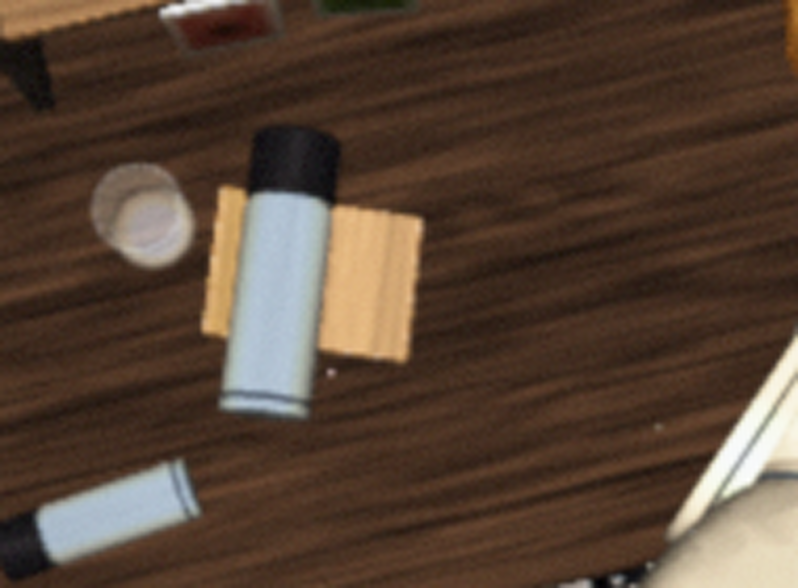

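The flask lies in the groove between the back and the lip, sticking out at both ends. Its axis is 0.9 mm off my seat estimate and 0.6° off the groove direction. The tumbler hasn't moved. I'll hand it in.

```bash
python3 -c "
from workcell import *
print(close_job())"
```

```text
the job is handed in; nothing more can be done
None
```

I rolled the flask up the ramp into the cradle groove, where it lies sticking out at both ends (about 1 mm and 0.6° off by my last camera measurement), with the arm backed off clear of everything; the job is handed in, but no verdict came back.

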